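# Lock the supply box with the panel key and put the key in the tray

## Task

The grey steel supply box on the bench has been serviced and its lid is shut, but it is not locked: the T-handled panel key stands upright in the lock and has not yet dropped over the square inside. Turn the key gently back and forth until it drops home, turn it a quarter turn clockwise to the stop to lock the box, then draw the key straight out and lower it into the steel tray before letting go. Use light force on the lock and leave the other things on the bench where they are.

Things in the scene. Friction and masses are not known exactly. Their poses are not given: they have to be found in the camera images.
- box: Fixed grey sheet-steel equipment box, 200 x 200 x 120 mm high, lying on its back on the bench with its flat lid up. Origin: centre of its underside; z up; the lock is on the -x side of the lid, the hinges on the +x side. Placed at some yaw.
- lock_mouth (a point): Centre of the mouth of the lock's well, at the lid's top face, 120 mm above the bench, 62 mm from the box's centre towards its -x side. The well is upright, round, 21.5 mm bore and 22 mm deep; a steel rim 2 mm high frames it.
- key: Loose steel T-handled panel key, 72 mm tall, about 140 g. Origin: centre of its lower end, the mouth of its socket; z up the key, x along the handle. Barrel 20 mm across, 30 mm high; in it a square socket 11.7 mm wide, 16 mm deep, sides along x and y; neck 12 mm across. At the start it stands upright in the lock's well, its mouth resting on the square insert, 108 mm above the bench.
- key_handle (a point): Centre of the key's handle, 64 mm above the mouth: a flat-sided bar 74 mm long (key x), 12 mm thick (key y), 16 mm tall. At the start the key is about 20 to 70 degrees off a fit. Within about 10 degrees of a fit it can sink 10 mm home, mouth on the well's floor, but only as far as the hand pushes or lets it. When home some 10 degrees of play remain each way. It pulls straight up and out.
- tray: Fixed shallow open steel instrument tray, 160 (x) x 210 (y) x 24 mm high, wall and floor 3 mm. Origin: centre of its underside on the bench; turns with yaw.
- tape: Loose roll of white tape lying flat, 70 mm across, 25 mm high: leave alone. Origin: centre of its underside.
- gel: Loose upright white bottle, 44 mm across, 115 mm tall: leave alone. Origin: centre of its underside.
- syringe: Loose clear plastic syringe lying on the bench, about 145 mm long, along its x: leave alone. Origin: on the bench under its barrel.
- lock_floor (a point): Centre of the floor of the lock's well, 98 mm above the bench. A 10 mm square steel insert stands here, 10 mm high (top 108 mm above the bench). Its angle about the vertical differs from start to start, nothing shows it, and no entry here tells it. It fits the key's socket in four positions, 90 degrees apart.
- lock (a joint): How far the lock (spindle, square insert and cam) has been turned clockwise seen from above, rad: 0 open (it starts at 0 to 0.1), 1.571 locked, at the stop. It turns with about 0.1 N m, has no spring and stays where it is left. The value does not tell the angle of the square.
Not all that is in view belongs to the job. What is shaped like the key but blue is not meant.

How it is judged:
By the outcome, as a careful person would: the job done as asked, in the order asked, and still so for the second after the job is handed in, with the robot touching nothing.
It also fails if it takes over 67 s, if anything falls off the work surface, if the arm or the gripper's body presses on something with over 40 N, if the wrist force passes 120 N, or if a joint passes its speed limit or range.

## Robot

A 6-joint arm with a two-finger parallel gripper is mounted at the origin on the work surface. World frame = base frame: x ahead of the robot, y to its left, z up, the work surface at z = 0. Lengths are in m, angles in degrees, forces in N, time in s.
With the tool pointing down it reaches from about 0.375 to 0.9 m from the base axis. Payload 3.1 kg.
Tool frame: the origin (TCP) lies on the centre line of the jaws, within the pads' length; the fingertips stand 8 mm ahead of it and the grasp point (between the pads) lies 11 mm behind it (bot.tip_extent is the distance from the TCP to the fingertips, in m); z points along the fingers, y is the line along which they close (so a half turn about z gives the same grasp; the last joint's range is limited). The gripper opens to 87 mm and grips with 3 to 60 N. Pads are 19 mm wide; open, the fingers measure 117 mm over their backs; the gripper's body (75 mm by 190 mm) begins 51 mm behind the grasp point.
Start: joints at [56.923, 30.224, 82.088, -0, 67.689, -10.227], TCP at [0.243, 0.576, 0.231] pointing down, gripper open.
Joint ranges: [-176.69, 176.69], [-43.24, 126.21], [12.49, 139.97], [-82, 262], [0, 151.66], [-163.58, 163.58]. Speed limits (degrees/s): [159.86, 159.86, 180, 180, 180, 180].

## Interface

Orientations are given as a 3x3 rotation matrix whose columns are the frame's x, y, z axes.
In Python, from rig import bot, vision, workorder gives the robot as it stands.
- The arm moves only by the shell command python3 -m handwheel 'ROWS'. ROWS is JSON, a list of rows, each an object with "delta_rot": the turn, a rotation vector about the tool's x, y, z in rad, a list of three; "xyz": the shift along the tool's x, y, z in mm, a list of three; "hand": the closure, from -1 (fully open) to 1 (shut). A call has exactly 5 rows; each row is the pose to reach, as a shift and turn from the pose commanded when the call began, along the tool's axes at that moment; what a row does not reach only later rows make up. A row lasts 1/8 s, in which the tool goes at most 62.5 mm and 10.7 degrees, less where a joint would pass 70% of its speed; a pose out of reach is approached as far as the arm can. A call with a gripper value outside its range is refused whole. The fingers move at their own pace and stop on an object; the grip force is fixed at half the most. Time passes only in rows, so rows that repeat a pose let the fingers close, or fill a call up. It gives the time, the measured TCP pose, the force, the opening and the grip force at its end, in the units of the state.
- bot.read_state(): the state, without advancing time (a new reading comes with each control period).
- vision.capture(name): name is "side" or "top" or "wrist"; returns the picture (480x640x3 uint8, red, green, blue); there is no depth.
- vision.camera_model(name): a dict with "camera_matrix" (3x3 intrinsics, pixels), "camera_from_world" (4x4, takes a point from world to camera coordinates). Camera axes: x right, y up, looking along -z (the intrinsics and any distortion apply to the point x, -y, -z); pixel columns grow to the right and rows downward; lengths in m; the calibration is good to about 2 mm. The wrist camera is an equidistant fisheye: a pixel r from the principal point sees the ray r / f radians off the axis. A picture is of the moment at which its call begins: read the wrist's pose just before it. camera_model takes no time and is no camera call; for the wrist camera it gives the pose at the moment of the call.
- workorder.hand_in(): hands the job in; it is judged then, once.
The state is a dict: "time_s": time; "joint_positions": joint angles; "qvel": joint speeds; "tau": joint torques, N m; "position": TCP position; "tcp_rot": TCP orientation; "force": force on the tool from outside, world axes, zero at the start; "moment": the same for the moment, N m; "opening": opening from 0.0 (shut) to 1.0 (fully open); "grasp_force": force on a finger pad.
Only numpy, scipy, OpenCV 4.12 (cv2) and the standard library are available. Lean on these libraries where they do the work, as an engineer would, in place of code of your own. Each camera call takes 0.05 s, during which the arm holds its last target. There are 200 camera calls.

## Working session

There is one attempt and no reset: what is moved stays moved. The work goes in short steps, Python scripts to look and compute and a shell command to move; the robot and the scene stay as the last step left them, time stands still between calls to the robot, and variables do not carry over. Pictures are saved under pics/ and viewed, at most 10 in all, crops included, and the job is handed in when it is done.

```bash
mkdir -p pics; ls; python3 - <<'E'
from rig import bot, vision
import cv2
s=bot.read_state();print(s)
for n in("top","side"):
    m=vision.camera_model(n);print(n,m)
    cv2.imwrite(f"pics/{n}0.png",vision.capture(n)[:,:,::-1])
E
```

```text
pics
{'time_s': 0.0, 'joint_positions': array([ 5.69215703e+01,  3.02794146e+01,  8.21569386e+01, -2.29169844e-03,
        6.76903143e+01, -1.02258576e+01]), 'qvel': array([ 0.00799462,  0.00996607,  0.1048849 ,  0.02197636, -0.01874191,
       -0.0397284 ]), 'tau': array([ 8.67043600e-04, -4.40036738e+01, -1.76593137e+01,  6.33886806e-02,
        5.84114925e-02, -1.60375453e-04]), 'position': array([0.24228998, 0.57533416, 0.22956376]), 'tcp_rot': array([[-9.21512899e-01,  3.88345972e-01, -1.17559820e-03],
       [ 3.88347588e-01,  9.21511065e-01, -1.87264771e-03],
       [ 3.56091558e-04, -2.18220974e-03, -9.99997556e-01]]), 'force': array([-1.05258596,  1.0659066 ,  0.3787721 ]), 'moment': array([-0.03665117,  0.0076555 ,  0.00835902]), 'grasp_force': 0.0, 'opening': 0.9989181426663736}
top {'camera_matrix': array([[488.69255075,   0.        , 312.36892578],
       [  0.        , 488.69255075, 241.48747709],
       [  0.        ,   0.        ,   1.        ]]), 'camera_from_world': array([[-0.01132365, -0.99969793, -0.02181341,  0.00689181],
       [ 0.98515611, -0.01489046,  0.17101381, -0.5191171 ],
       [-0.17128696, -0.01955311,  0.98502713, -1.11311498],
       [ 0.        ,  0.        ,  0.        ,  1.        ]])}
side {'camera_matrix': array([[441.53453477,   0.        , 321.54447437],
       [  0.        , 441.53453477, 232.24754847],
       [  0.        ,   0.        ,   1.        ]]), 'camera_from_world': array([[ 0.88582368, -0.46346912,  0.0226446 , -0.44032356],
       [ 0.21469288,  0.45262615,  0.86546897, -0.20658279],
       [-0.41136768, -0.76179128,  0.50045048, -0.81270808],
       [ 0.        ,  0.        ,  0.        ,  1.        ]])}
```

View pics/top0.png

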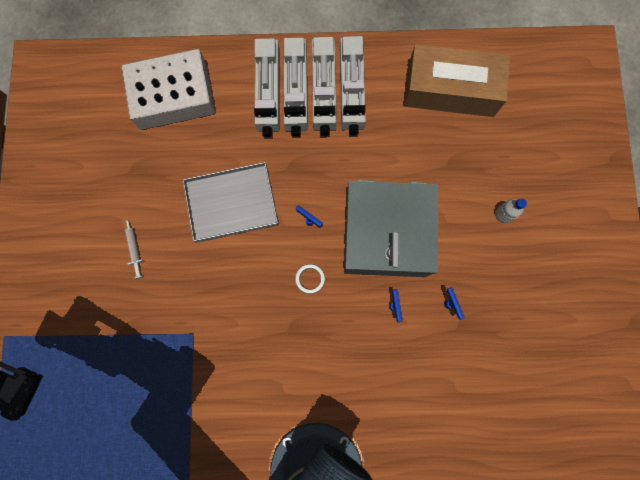

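View pics/side0.png

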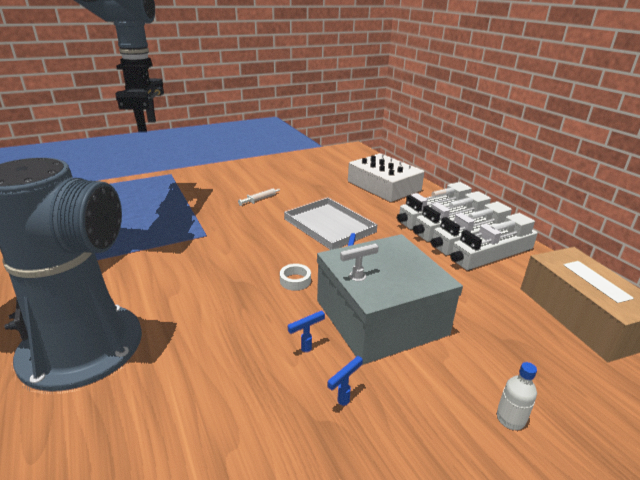

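The top view shows the box at (392,228), the grey T-key on its lid at (394,249), the tray at (231,202), the tape at (310,279) and the gel at (510,210). There are four key-shaped things: blue at (309,216), (397,305) and (455,303), and grey at (394,249) on the lid. The grey one standing in the lock is the one meant. I'll measure it from both views and confirm it in an enlarged crop.

```bash
cat > h.py <<'E'
import numpy as np, cv2
from rig import bot, vision
def ray(m,px):
    K=m["camera_matrix"];T=m["camera_from_world"];R=T[:3,:3]
    d=np.linalg.inv(K)@[px[0],px[1],1]
    return -R.T@T[:3,3], R.T@(d*[1,-1,-1])
def plane(m,px,z):
    o,d=ray(m,px);return o+d*(z-o[2])/d[2]
def tri(rs):
    A=0;b=0
    for o,d in rs:
        d=d/np.linalg.norm(d);P=np.eye(3)-np.outer(d,d);A=A+P;b=b+P@o
    x=np.linalg.solve(A,b)
    return x,[float(np.linalg.norm(np.cross(x-o,d/np.linalg.norm(d)))) for o,d in rs]
def blobs(img,roi,lo,hi,smax=60):
    x0,y0,x1,y1=roi;c=img[y0:y1,x0:x1];hsv=cv2.cvtColor(c,cv2.COLOR_RGB2HSV)
    m=((hsv[...,2]>=lo)&(hsv[...,2]<=hi)&(hsv[...,1]<=smax)).astype(np.uint8)
    cs,_=cv2.findContours(m,cv2.RETR_EXTERNAL,cv2.CHAIN_APPROX_NONE)
    cs=[k+np.array([x0,y0]) for k in cs];return sorted(cs,key=cv2.contourArea,reverse=True)
E
python3 - <<'E'
from h import *
T,S=[cv2.imread(f"pics/{n}0.png")[:,:,::-1].copy() for n in("top","side")]
a=cv2.resize(T[180:330,340:480],None,fx=3,fy=3,interpolation=2);b=cv2.resize(S[220:295,310:410],None,fx=4,fy=4,interpolation=2)
o=np.zeros((450,820,3),np.uint8);o[:,:420]=a;o[:300,420:820]=b
cv2.imwrite("pics/crop1.png",o[:,:800,::-1])
mt,ms=vision.camera_model("top"),vision.camera_model("side")
kt=blobs(T,(375,225,415,275),135,255)[0]; ks=blobs(S,(335,235,385,285),135,255)[0]
print("top key",cv2.minAreaRect(kt),cv2.contourArea(kt));print("side",cv2.boundingRect(ks),cv2.contourArea(ks))
ty=blobs(T,(175,155,285,250),0,255,90)[0];r=cv2.minAreaRect(ty);print("tray",r)
for p in cv2.boxPoints(r):print(plane(mt,p,.024).round(4))
bx=blobs(T,(335,170,450,285),0,255,90)[0];r=cv2.minAreaRect(bx);print("box",r)
for p in cv2.boxPoints(r):print(plane(mt,p,.12).round(4))
E
```

```text
top key ((395.0, 249.0), (34.0, 4.0), 90.0) 116.5
side (335, 238, 50, 47) 1947.5
tray ((229.22796630859375, 201.99417114257812), (64.77587127685547, 87.08847045898438), 78.2317123413086)
[0.6848 0.3273 0.024 ]
[0.7268 0.1154 0.024 ]
[0.5651 0.0824 0.024 ]
[0.5245 0.2895 0.024 ]
box ((391.97015380859375, 227.98394775390625), (92.68472290039062, 94.53235626220703), 1.7357045412063599)
[ 0.4333 -0.0702  0.12  ]
[ 0.6474 -0.0815  0.12  ]
[ 0.6371 -0.2893  0.12  ]
[ 0.4245 -0.2712  0.12  ]
```

View pics/crop1.png

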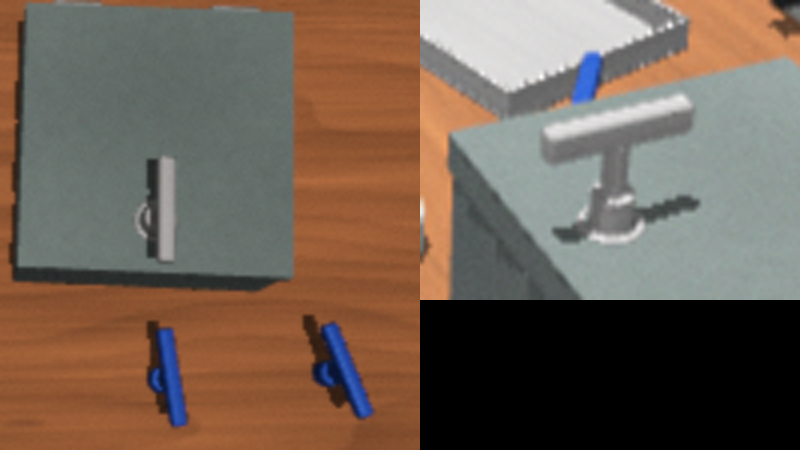

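The crop confirms it: the grey T-key stands in the lock's ring on the lid, its bar running along world x. In the top view its ends are at about (395.7,232.3) and (395.7,267.3). In the side view its top face is centred at about (359.5,249.3).

```bash
python3 - <<'E'
from h import *
mt,ms=vision.camera_model("top"),vision.camera_model("side")
print(tri([ray(mt,(395.8,249.7)),ray(ms,(359.5,249.3))]))
for a,b in(((395.7,232.3),(393-10+0,245.0)),((395.7,267.3),(341.5,253.5))):
    print(plane(mt,a,.18))
for p in((377.5,245),(341.5,253.5)):print(plane(ms,p,.18))
# ring on side view: front ellipse centre
print("ring",plane(ms,(310+(612-420)/4,220+222/4),.122))
m=vision.camera_model("wrist");s=bot.read_state();T=np.linalg.inv(m["camera_from_world"])
print(m, "cam in tool", s["tcp_rot"].T@(T[:3,3]-s["position"]), s["tcp_rot"].T@T[:3,:3])
E
```

```text
(array([ 0.47637015, -0.17607152,  0.17749553]), [0.00026526138013269353, 0.0002652613801327254])
[ 0.5124873  -0.17684298  0.18      ]
[ 0.43904098 -0.17387511  0.18      ]
[ 0.51146636 -0.18110514  0.18      ]
[ 0.43876245 -0.17754331  0.18      ]
ring [ 0.47625585 -0.17842834  0.122     ]
{'camera_matrix': array([[371.64829954,   0.        , 325.79995866],
       [  0.        , 371.64829954, 240.26838833],
       [  0.        ,   0.        ,   1.        ]]), 'camera_from_world': array([[ 3.89224812e-01,  9.21142519e-01, -7.11490579e-04,
        -6.25518045e-01],
       [-8.81178789e-01,  3.72113045e-01, -2.91643315e-01,
         3.54575240e-02],
       [-2.68380302e-01,  1.14141765e-01,  9.56526879e-01,
        -3.91219929e-01],
       [ 0.00000000e+00,  0.00000000e+00,  0.00000000e+00,
         1.00000000e+00]])} cam in tool [ 0.07946987  0.00122102 -0.15443603] [[-1.01386935e-03  9.56422897e-01  2.91983244e-01]
 [ 9.99998666e-01  1.34360618e-03 -9.28778381e-04]
 [-1.28061540e-03  2.91981913e-01 -9.56422983e-01]]
```

```bash
cat >> h.py <<'E'
def go(x,y,z,yang):
    s=bot.read_state();R=s["tcp_rot"];a=np.radians(yang)
    Y=np.array([np.cos(a),np.sin(a),0]);Z=np.array([0,0,-1.]);G=np.c_[np.cross(Y,Z),Y,Z]
    rv=cv2.Rodrigues(R.T@G)[0].ravel()
    print("t",s["time_s"],"pos",s["position"].round(4),"yang",np.degrees(np.arctan2(R[1,1],R[0,1])).round(2),"F",s["force"].round(1),"M",s["moment"].round(2),"open",round(s["opening"],3),"J6",s["joint_positions"][5].round(1))
    print("xyz",(R.T@(np.array([x,y,z])-s["position"])*1000).round(1),"rot",rv.round(4))
E
python3 -c "
from h import *
go(.476,-.1765,.215,87.4)"
python3 -m handwheel '[{"xyz":[-60,-70,0],"delta_rot":[0,0,-0.07],"hand":-1},{"xyz":[-100,-120,0],"delta_rot":[0,0,-0.14],"hand":-1},{"xyz":[-140,-165,0],"delta_rot":[0,0,-0.21],"hand":-1},{"xyz":[-180,-212,0],"delta_rot":[0,0,-0.28],"hand":-1},{"xyz":[-220,-260,0],"delta_rot":[0,0,-0.35],"hand":-1}]'
python3 -c "
from h import *
go(.476,-.1765,.215,87.4)"
```

```text
t 0.1 pos [0.2423 0.5754 0.2296] yang 67.15 F [ 0.1 -0.3 -0.2] M [ 0.01 -0.    0.03] open 0.995 J6 -10.2
xyz [-507.3 -602.1   15.7] rot [-0.0019 -0.0007 -0.3534]
time_s: 0.72
position: [0.3364, 0.276, 0.2305]
tcp_rot: [[-0.999, 0.046, 0.0], [0.046, 0.999, -0.0], [-0.0, -0.0, -1.0]]
force: [1.5, -0.7, 0.2]
opening: 1.0
grasp_force: 0.0
t 0.725 pos [0.3364 0.276  0.2305] yang 87.38 F [ 1.5 -0.7  0.2] M [ 0.04 -0.06  0.  ] open 1.0 J6 -62.8
xyz [-160.1 -445.6   15.6] rot [-0.0001  0.0004 -0.0004]
```

```bash
python3 -m handwheel '[{"xyz":[-21,-58,2],"delta_rot":[0,0,0],"hand":-1},{"xyz":[-40,-115,5],"delta_rot":[0,0,0],"hand":-1},{"xyz":[-60,-170,8],"delta_rot":[0,0,0],"hand":-1},{"xyz":[-81,-225,12],"delta_rot":[0,0,0],"hand":-1},{"xyz":[-101,-280,15],"delta_rot":[0,0,0],"hand":-1}]' >/dev/null
python3 -m handwheel '[{"xyz":[-20,-55,0],"delta_rot":[0,0,0],"hand":-1},{"xyz":[-38,-105,0],"delta_rot":[0,0,0],"hand":-1},{"xyz":[-50,-141,0],"delta_rot":[0,0,0],"hand":-1},{"xyz":[-50,-141,0],"delta_rot":[0,0,0],"hand":-1},{"xyz":[-50,-141,0],"delta_rot":[0,0,0],"hand":-1}]' >/dev/null
python3 - <<'E'
from h import *
go(.476,-.1765,.215,87.4)
m=vision.camera_model("wrist");cv2.imwrite("pics/w1.png",vision.capture("wrist")[:,:,::-1])
np.save("w1.npy",m["camera_from_world"])
for p in((.476,-.1765,.18),(.476,-.1765,.122)):
    c=m["camera_from_world"]@[*p,1];v=c[:3]*[1,-1,-1];th=np.arctan2(np.hypot(*v[:2]),v[2]);u=v[:2]/np.hypot(*v[:2])*th
    print(u*371.65+[325.8,240.27])
E
```

```text
t 1.975 pos [ 0.4655 -0.1492  0.2151] yang 87.18 F [-0.5  0.7  0.5] M [0.06 0.   0.02] open 1.004 J6 -118.1
xyz [-11.9 -26.7  -0. ] rot [ 0.0015 -0.0019 -0.0038]
[276.77942221 296.25529435]
[286.60963476 261.16948051]
```

View pics/w1.png

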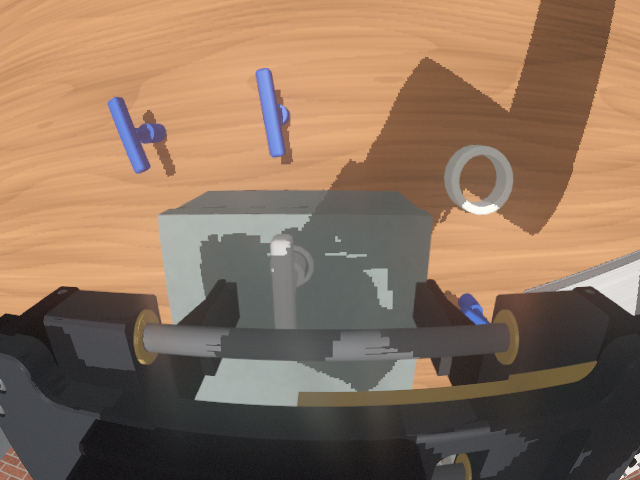

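The wrist view shows the key's bar running from (282,243) down behind the gripper rod near (285,325). The lock's ring is around (293,266), and two blue keys and the tape lie beyond. The arm was still short of the pose, so I'll finish the approach and measure again.

```bash
python3 -m handwheel '[{"xyz":[-12,-27,0],"delta_rot":[0,0,0],"hand":-1},{"xyz":[-12,-27,0],"delta_rot":[0,0,0],"hand":-1},{"xyz":[-12,-27,0],"delta_rot":[0,0,0],"hand":-1},{"xyz":[-12,-27,0],"delta_rot":[0,0,0],"hand":-1},{"xyz":[-12,-27,0],"delta_rot":[0,0,0],"hand":-1}]' >/dev/null
python3 - <<'E'
from h import *
go(.476,-.1765,.215,87.4)
m=vision.camera_model("wrist");I=vision.capture("wrist");s=bot.read_state();print(s["qvel"].round(2))
cv2.imwrite("pics/w2.png",cv2.resize(I[160:400,160:440],None,fx=2.5,fy=2.5,interpolation=2)[:,:,::-1])
for p in((.476,-.1765,.18),(.476,-.1765,.122),(.440,-.1748,.18)):
    c=m["camera_from_world"]@[*p,1];v=c[:3]*[1,-1,-1];th=np.arctan2(np.hypot(*v[:2]),v[2]);u=v[:2]/np.hypot(*v[:2])*th
    q=u*371.65+[325.8,240.27];print(q,(q-160)*2.5)
E
```

```text
t 2.65 pos [ 0.4768 -0.1768  0.2156] yang 87.25 F [ 0.5 -0.3  0. ] M [ 0.05 -0.   -0.02] open 0.998 J6 -120.2
xyz [0.8 0.3 0.6] rot [ 0.0003 -0.0004 -0.0026]
[-0.26  0.21 -0.29 -0.04 -0.02  0.11]
[324.5108368  275.36415563] [411.27709201 288.41038907]
[324.70748978 243.76526577] [411.76872446 209.41316443]
[324.31212508 211.42083862] [410.78031269 128.55209656]
```

View pics/w2.png

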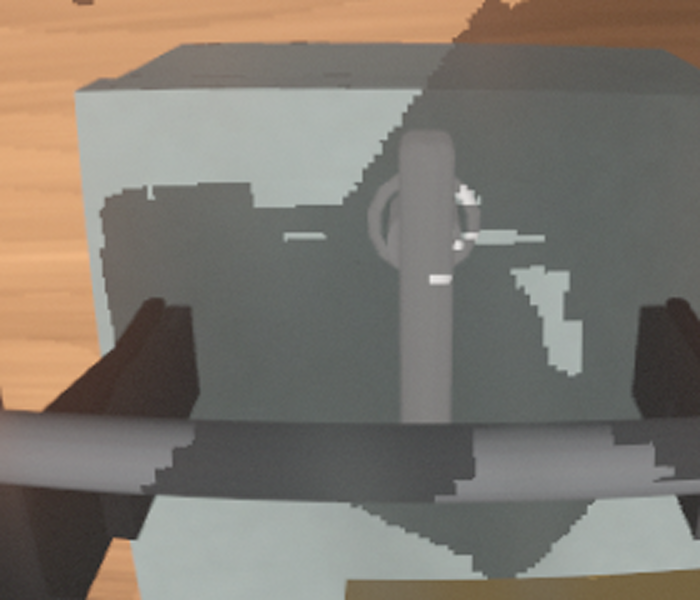

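The crop shows the bar's axis about 15 crop pixels right of the prediction and about 11 right of the mid-line between the fingers (416), so y needs about +2.5 mm. I'll shift, descend and close.

```bash
python3 -m handwheel '[{"xyz":[0,2.5,0],"delta_rot":[0,0,0],"hand":-1},{"xyz":[0,2.5,15],"delta_rot":[0,0,0],"hand":-1},{"xyz":[0,2.5,35],"delta_rot":[0,0,0],"hand":-1},{"xyz":[0,2.5,53],"delta_rot":[0,0,0],"hand":-1},{"xyz":[0,2.5,53],"delta_rot":[0,0,0],"hand":-1}]'
python3 -m handwheel '[{"xyz":[0,0,0],"delta_rot":[0,0,0],"hand":-0.5},{"xyz":[0,0,0],"delta_rot":[0,0,0],"hand":0},{"xyz":[0,0,0],"delta_rot":[0,0,0],"hand":0.3},{"xyz":[0,0,0],"delta_rot":[0,0,0],"hand":0.5},{"xyz":[0,0,0],"delta_rot":[0,0,0],"hand":0.6}]'
python3 - <<'E'
from h import *
go(.476,-.1743,.161,87.4)
m=vision.camera_model("wrist");I=vision.capture("wrist")
cv2.imwrite("pics/w3.png",cv2.resize(I[160:400,180:460],None,fx=2.5,fy=2.5,interpolation=2)[:,:,::-1])
E
```

```text
time_s: 3.32
position: [0.4763, -0.1745, 0.1615]
tcp_rot: [[-0.999, 0.049, -0.003], [0.049, 0.999, 0.002], [0.003, 0.002, -1.0]]
force: [0.3, -0.3, -0.4]
opening: 0.999
grasp_force: 0.0
time_s: 3.95
position: [0.4772, -0.1752, 0.1627]
tcp_rot: [[-0.999, 0.049, 0.0], [0.049, 0.999, -0.0], [-0.0, -0.0, -1.0]]
force: [0.2, -0.2, -0.3]
opening: 0.516
grasp_force: 0.0
t 3.95 pos [ 0.4772 -0.1752  0.1627] yang 87.21 F [ 0.2 -0.2 -0.3] M [ 0.04  0.   -0.04] open 0.516 J6 -120.0
xyz [1.3 0.8 1.7] rot [-0.0001  0.0002 -0.0034]
```

View pics/w3.png

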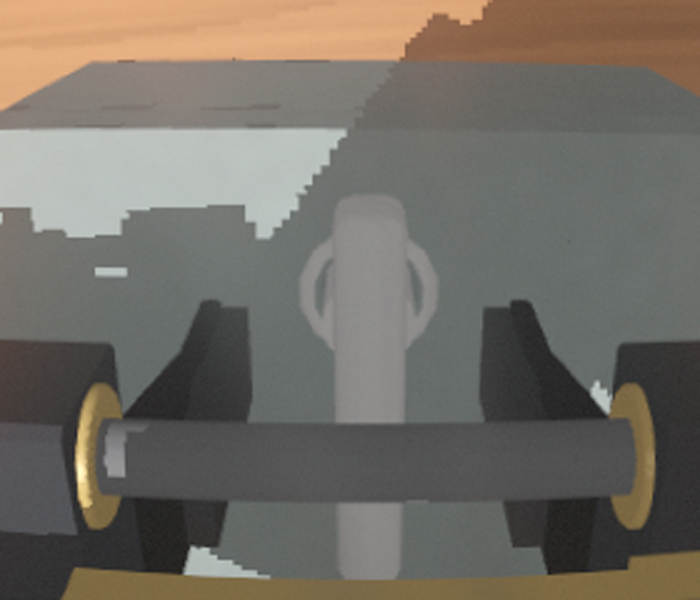

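Bar edges at columns 334 and 405, fingers' inner edges at 250 and 480. The bar is centred between the fingers to within about 1 mm, so I'll shift +0.8 mm and close.

```bash
python3 -m handwheel '[{"xyz":[0,0.8,0.5],"delta_rot":[0,0,0],"hand":0.6},{"xyz":[0,0.8,0.5],"delta_rot":[0,0,0],"hand":0.7},{"xyz":[0,0.8,0.5],"delta_rot":[0,0,0],"hand":1},{"xyz":[0,0.8,0.5],"delta_rot":[0,0,0],"hand":1},{"xyz":[0,0.8,0.5],"delta_rot":[0,0,0],"hand":1}]'
python3 -m handwheel '[{"xyz":[0,0,0],"delta_rot":[0,0,0],"hand":1},{"xyz":[0,0,0],"delta_rot":[0,0,0],"hand":1},{"xyz":[0,0,0],"delta_rot":[0,0,0],"hand":1},{"xyz":[0,0,0],"delta_rot":[0,0,0],"hand":1},{"xyz":[0,0,0],"delta_rot":[0,0,0],"hand":1}]'
python3 -c "
from h import *
go(.476,-.1743,.161,87.4)"
```

```text
time_s: 4.62
position: [0.4772, -0.1744, 0.162]
tcp_rot: [[-0.999, 0.049, -0.0], [0.049, 0.999, -0.0], [0.0, -0.0, -1.0]]
force: [-0.6, -0.1, -0.8]
opening: 0.134
grasp_force: 30.0
time_s: 5.25
position: [0.4772, -0.1743, 0.1621]
tcp_rot: [[-0.999, 0.049, -0.0], [0.049, 0.999, 0.0], [0.0, 0.0, -1.0]]
force: [-0.6, -0.4, -0.3]
opening: 0.136
grasp_force: 30.0
t 5.25 pos [ 0.4772 -0.1743  0.1621] yang 87.2 F [-0.6 -0.4 -0.3] M [0.03 0.07 0.  ] open 0.136 J6 -119.9
xyz [ 1.2 -0.   1.1] rot [ 0.     -0.     -0.0035]
```

```bash
python3 -m handwheel '[{"xyz":[0,0,0.5],"delta_rot":[0,0,0],"hand":1},{"xyz":[0,0,1],"delta_rot":[0,0,0],"hand":1},{"xyz":[0,0,1],"delta_rot":[0,0,0],"hand":1},{"xyz":[0,0,1],"delta_rot":[0,0,0],"hand":1},{"xyz":[0,0,1],"delta_rot":[0,0,0],"hand":1}]'
python3 -m handwheel '[{"xyz":[0,0,0],"delta_rot":[0,0,0.07],"hand":1},{"xyz":[0,0,0],"delta_rot":[0,0,0.14],"hand":1},{"xyz":[0,0,0],"delta_rot":[0,0,0.21],"hand":1},{"xyz":[0,0,0],"delta_rot":[0,0,0.21],"hand":1},{"xyz":[0,0,0],"delta_rot":[0,0,0.21],"hand":1}]'
python3 -c "
from h import *
go(.476,-.1743,.161,87.4)"
```

```text
time_s: 5.88
position: [0.4774, -0.1744, 0.1613]
tcp_rot: [[-0.999, 0.049, 0.0], [0.049, 0.999, -0.0], [-0.0, -0.0, -1.0]]
force: [-0.0, 0.3, 4.6]
opening: 0.133
grasp_force: 30.0
time_s: 6.5
position: [0.4771, -0.1742, 0.1606]
tcp_rot: [[-0.967, 0.255, -0.0], [0.255, 0.967, 0.001], [0.001, 0.0, -1.0]]
force: [0.6, -0.1, -2.0]
opening: 0.136
grasp_force: 30.0
t 6.5 pos [ 0.4771 -0.1742  0.1606] yang 75.22 F [ 0.6 -0.1 -2. ] M [ 0.06 -0.15 -0.03] open 0.136 J6 -107.9
xyz [ 1.1 -0.4 -0.4] rot [ 0.0004 -0.0005 -0.2125]
```

```bash
python3 -m handwheel '[{"xyz":[0,0,0.5],"delta_rot":[0,0,0],"hand":1},{"xyz":[0,0,1],"delta_rot":[0,0,0],"hand":1},{"xyz":[0,0,1],"delta_rot":[0,0,0],"hand":1},{"xyz":[0,0,1],"delta_rot":[0,0,0],"hand":1},{"xyz":[0,0,1],"delta_rot":[0,0,0],"hand":1}]'
python3 -m handwheel '[{"xyz":[0,0,0],"delta_rot":[0,0,0.05],"hand":1},{"xyz":[0,0,0],"delta_rot":[0,0,0.1],"hand":1},{"xyz":[0,0,0],"delta_rot":[0,0,0.14],"hand":1},{"xyz":[0,0,0],"delta_rot":[0,0,0.14],"hand":1},{"xyz":[0,0,0],"delta_rot":[0,0,0.14],"hand":1}]'
python3 -c "
from h import *
go(.476,-.1743,.161,87.4)"
```

```text
time_s: 7.12
position: [0.4772, -0.1743, 0.1602]
tcp_rot: [[-0.967, 0.256, 0.0], [0.256, 0.967, 0.0], [-0.0, 0.0, -1.0]]
force: [-0.3, 0.9, 2.6]
opening: 0.132
grasp_force: 30.0
time_s: 7.75
position: [0.4771, -0.1742, 0.1598]
tcp_rot: [[-0.922, 0.388, -0.0], [0.388, 0.922, 0.0], [0.001, 0.0, -1.0]]
force: [1.4, 1.5, -2.1]
opening: 0.136
grasp_force: 30.0
t 7.75 pos [ 0.4771 -0.1742  0.1598] yang 67.18 F [ 1.4  1.5 -2.1] M [ 0.23 -0.2   0.04] open 0.136 J6 -99.9
xyz [ 1.  -0.5 -1.2] rot [ 3.000e-04 -5.000e-04 -3.529e-01]
```

```bash
python3 -m handwheel '[{"xyz":[0,0,0.7],"delta_rot":[0,0,0],"hand":1},{"xyz":[0,0,1.4],"delta_rot":[0,0,0],"hand":1},{"xyz":[0,0,2],"delta_rot":[0,0,0],"hand":1},{"xyz":[0,0,2],"delta_rot":[0,0,0],"hand":1},{"xyz":[0,0,2],"delta_rot":[0,0,0],"hand":1}]'
python3 - <<'E'
from h import *
go(.476,-.1743,.161,87.4)
I=vision.capture("wrist");S=vision.capture("side")
o=np.zeros((600,800,3),np.uint8);o[:,:500]=cv2.resize(I[160:400,220:420],(500,600));o[:300,500:]=cv2.resize(S[220:295,320:395],(300,300),interpolation=2)
cv2.imwrite("pics/w4.png",o[:,:,::-1])
E
```

```text
time_s: 8.38
position: [0.4772, -0.1743, 0.158]
tcp_rot: [[-0.922, 0.388, -0.0], [0.388, 0.922, 0.0], [0.0, 0.0, -1.0]]
force: [0.4, 1.1, -1.4]
opening: 0.136
grasp_force: 30.0
t 8.375 pos [ 0.4772 -0.1743  0.158 ] yang 67.15 F [ 0.4  1.1 -1.4] M [ 0.31 -0.14 -0.06] open 0.136 J6 -99.8
xyz [ 1.1 -0.5 -3. ] rot [ 1.000e-04 -1.000e-04 -3.534e-01]
```

View pics/w4.png

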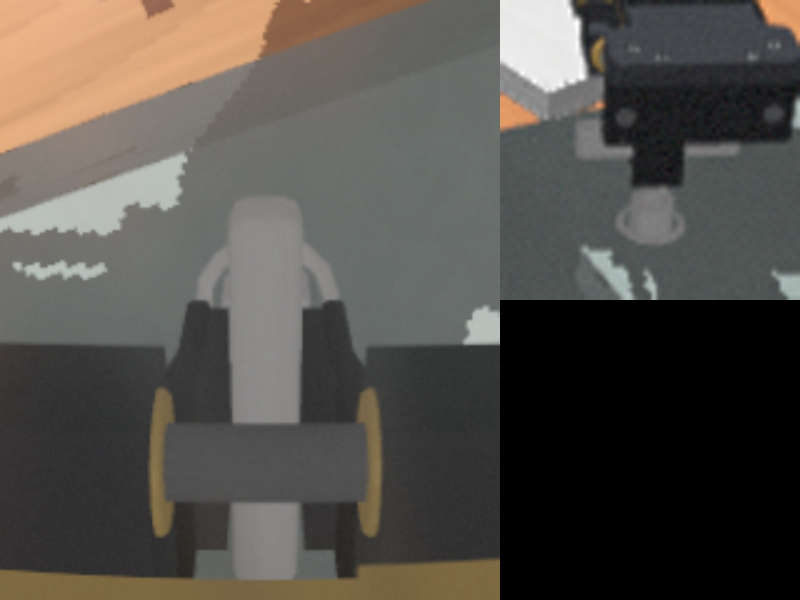

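The wrist view shows the bar unchanged between the pads. The side view shows the barrel deeper in the ring, and the downward force stays at the key's weight, so it's sinking. I'll lower further with a force check.

```bash
python3 -m handwheel '[{"xyz":[0,0,1],"delta_rot":[0,0,0],"hand":1},{"xyz":[0,0,2],"delta_rot":[0,0,0],"hand":1},{"xyz":[0,0,3],"delta_rot":[0,0,0],"hand":1},{"xyz":[0,0,4],"delta_rot":[0,0,0],"hand":1},{"xyz":[0,0,4],"delta_rot":[0,0,0],"hand":1}]'
python3 -m handwheel '[{"xyz":[0,0,1],"delta_rot":[0,0,0],"hand":1},{"xyz":[0,0,1.5],"delta_rot":[0,0,0],"hand":1},{"xyz":[0,0,2],"delta_rot":[0,0,0],"hand":1},{"xyz":[0,0,2],"delta_rot":[0,0,0],"hand":1},{"xyz":[0,0,2],"delta_rot":[0,0,0],"hand":1}]'
```

```text
time_s: 9.1
position: [0.4772, -0.1743, 0.1539]
tcp_rot: [[-0.922, 0.388, -0.0], [0.388, 0.922, 0.0], [0.0, 0.0, -1.0]]
force: [0.5, 2.2, -0.5]
opening: 0.131
grasp_force: 30.0
time_s: 9.72
position: [0.4773, -0.1743, 0.1522]
tcp_rot: [[-0.922, 0.388, 0.0], [0.388, 0.922, -0.0], [-0.0, 0.0, -1.0]]
force: [-0.1, 3.2, 2.6]
opening: 0.138
grasp_force: 30.0
```

It's home: 9.8 mm lower, with a light floor contact of 2.6 N. Next is the clockwise turn, in easy steps.

```bash
python3 -m handwheel '[{"xyz":[0.2,0.5,-0.2],"delta_rot":[0,0,0.09],"hand":1},{"xyz":[0.2,0.5,-0.2],"delta_rot":[0,0,0.18],"hand":1},{"xyz":[0.2,0.5,-0.2],"delta_rot":[0,0,0.27],"hand":1},{"xyz":[0.2,0.5,-0.2],"delta_rot":[0,0,0.36],"hand":1},{"xyz":[0.2,0.5,-0.2],"delta_rot":[0,0,0.45],"hand":1}]' >/dev/null
python3 -c "
from h import *
go(.4772,-.1743,.152,-25)"
python3 -m handwheel '[{"xyz":[0,0,0],"delta_rot":[0,0,0.09],"hand":1},{"xyz":[0,0,0],"delta_rot":[0,0,0.18],"hand":1},{"xyz":[0,0,0],"delta_rot":[0,0,0.27],"hand":1},{"xyz":[0,0,0],"delta_rot":[0,0,0.36],"hand":1},{"xyz":[0,0,0],"delta_rot":[0,0,0.45],"hand":1}]' >/dev/null
python3 -c "
from h import *
go(.4772,-.1743,.152,-25)"
```

```text
t 10.35 pos [ 0.4775 -0.1738  0.1522] yang 41.2 F [0.5 3.1 0. ] M [ 0.52 -0.22  0.04] open 0.13 J6 -73.8
xyz [-0.2 -0.5  0.2] rot [5.0000e-04 1.0000e-04 1.1553e+00]
t 10.975 pos [ 0.4779 -0.1737  0.1523] yang 15.42 F [2.7 3.1 0.8] M [ 0.7  -0.44  0.09] open 0.137 J6 -48.1
xyz [-0.4 -0.9  0.3] rot [ 1.600e-03 -2.000e-04  7.054e-01]
```

```bash
python3 -m handwheel '[{"xyz":[0.5,0.5,0],"delta_rot":[0,0,0.09],"hand":1},{"xyz":[0.5,0.5,0],"delta_rot":[0,0,0.18],"hand":1},{"xyz":[0.5,0.5,0],"delta_rot":[0,0,0.27],"hand":1},{"xyz":[0.5,0.5,0],"delta_rot":[0,0,0.36],"hand":1},{"xyz":[0.5,0.5,0],"delta_rot":[0,0,0.45],"hand":1}]' >/dev/null
python3 -c "
from h import *
go(.4772,-.1743,.152,-25)"
python3 -m handwheel '[{"xyz":[0,0,0],"delta_rot":[0,0,0.04],"hand":1},{"xyz":[0,0,0],"delta_rot":[0,0,0.08],"hand":1},{"xyz":[0,0,0],"delta_rot":[0,0,0.12],"hand":1},{"xyz":[0,0,0],"delta_rot":[0,0,0.16],"hand":1},{"xyz":[0,0,0],"delta_rot":[0,0,0.16],"hand":1}]' >/dev/null
python3 -c "
from h import *
go(.4772,-.1743,.152,-25)"
```

```text
t 11.6 pos [ 0.4786 -0.1735  0.1522] yang -10.36 F [ 1.9  3.  -0.3] M [ 0.43 -0.47  0.15] open 0.136 J6 -22.2
xyz [-1.1 -1.2  0.2] rot [2.300e-03 1.000e-04 2.556e-01]
t 12.225 pos [ 0.4786 -0.1735  0.1523] yang -19.34 F [ 3.5  3.1 -0.7] M [ 0.4  -0.57  0.09] open 0.137 J6 -13.2
xyz [-1.2 -1.1  0.3] rot [ 0.0024 -0.0001  0.0988]
```

Still turning at the lock's running torque. I'll go on in small steps until the torque rises.

```bash
python3 -m handwheel '[{"xyz":[0,0,0],"delta_rot":[0,0,0.03],"hand":1},{"xyz":[0,0,0],"delta_rot":[0,0,0.06],"hand":1},{"xyz":[0,0,0],"delta_rot":[0,0,0.09],"hand":1},{"xyz":[0,0,0],"delta_rot":[0,0,0.09],"hand":1},{"xyz":[0,0,0],"delta_rot":[0,0,0.09],"hand":1}]' >/dev/null
python3 -c "
from h import *
go(.4772,-.1743,.152,-25)"
python3 -m handwheel '[{"xyz":[0,0,0],"delta_rot":[0,0,0.03],"hand":1},{"xyz":[0,0,0],"delta_rot":[0,0,0.06],"hand":1},{"xyz":[0,0,0],"delta_rot":[0,0,0.09],"hand":1},{"xyz":[0,0,0],"delta_rot":[0,0,0.09],"hand":1},{"xyz":[0,0,0],"delta_rot":[0,0,0.09],"hand":1}]' >/dev/null
python3 -c "
from h import *
go(.4772,-.1743,.152,-30)"
```

```text
t 12.85 pos [ 0.4785 -0.1736  0.1523] yang -24.58 F [ 5.2  1.8 -2.9] M [ 0.45 -0.93  0.09] open 0.134 J6 -8.0
xyz [-1.2 -0.9  0.3] rot [ 0.0023 -0.0001  0.0072]
t 13.475 pos [ 0.4786 -0.1736  0.1523] yang -29.74 F [ 4.2  1.9 -1.3] M [ 0.34 -1.01  0.16] open 0.133 J6 -2.8
xyz [-1.3 -0.9  0.3] rot [ 0.0025 -0.0004  0.0045]
```

```bash
python3 -m handwheel '[{"xyz":[0.6,0.5,0],"delta_rot":[0,0,0.03],"hand":1},{"xyz":[0.6,0.5,0],"delta_rot":[0,0,0.06],"hand":1},{"xyz":[0.6,0.5,0],"delta_rot":[0,0,0.09],"hand":1},{"xyz":[0.6,0.5,0],"delta_rot":[0,0,0.09],"hand":1},{"xyz":[0.6,0.5,0],"delta_rot":[0,0,0.09],"hand":1}]' >/dev/null
python3 -c "
from h import *
go(.4772,-.1743,.152,-35)"
python3 -m handwheel '[{"xyz":[0,0,0],"delta_rot":[0,0,0.03],"hand":1},{"xyz":[0,0,0],"delta_rot":[0,0,0.06],"hand":1},{"xyz":[0,0,0],"delta_rot":[0,0,0.09],"hand":1},{"xyz":[0,0,0],"delta_rot":[0,0,0.09],"hand":1},{"xyz":[0,0,0],"delta_rot":[0,0,0.09],"hand":1}]' >/dev/null
python3 -c "
from h import *
go(.4772,-.1743,.152,-40)"
```

```text
t 14.1 pos [ 0.4788 -0.1734  0.1523] yang -34.84 F [ 5.1  0.  -3.8] M [-0.13 -1.11  0.12] open 0.137 J6 2.4
xyz [-1.7 -0.8  0.3] rot [0.0014 0.0001 0.0028]
t 14.725 pos [ 0.4788 -0.1734  0.1523] yang -39.99 F [ 5.1  0.2 -3.2] M [-0.14 -0.99  0.09] open 0.135 J6 7.5
xyz [-1.7 -0.7  0.3] rot [0.0016 0.     0.0002]
```

```bash
python3 -m handwheel '[{"xyz":[0,0.5,0.2],"delta_rot":[0,0,0.03],"hand":1},{"xyz":[0,0.5,0.2],"delta_rot":[0,0,0.06],"hand":1},{"xyz":[0,0.5,0.2],"delta_rot":[0,0,0.09],"hand":1},{"xyz":[0,0.5,0.2],"delta_rot":[0,0,0.09],"hand":1},{"xyz":[0,0.5,0.2],"delta_rot":[0,0,0.09],"hand":1}]' >/dev/null
python3 -c "
from h import *
go(.4772,-.1743,.152,-45)"
```

```text
t 15.35 pos [ 0.479  -0.1735  0.1523] yang -45.14 F [ 4.8 -0.9 -0.2] M [-0.13 -0.97  0.12] open 0.136 J6 12.7
xyz [-1.8 -0.7  0.3] rot [ 0.001  -0.0001 -0.0025]
```

```bash
python3 -m handwheel '[{"xyz":[0,0,0],"delta_rot":[0,0,0.03],"hand":1},{"xyz":[0,0,0],"delta_rot":[0,0,0.06],"hand":1},{"xyz":[0,0,0],"delta_rot":[0,0,0.09],"hand":1},{"xyz":[0,0,0],"delta_rot":[0,0,0.09],"hand":1},{"xyz":[0,0,0],"delta_rot":[0,0,0.09],"hand":1}]' >/dev/null
python3 - <<'E'
from h import *
go(.4772,-.1743,.152,-50)
I=vision.capture("wrist")
o=cv2.resize(I[160:400,180:460],None,fx=2.5,fy=2.5,interpolation=2)
cv2.imwrite("pics/w5.png",o[:,:,::-1])
E
```

```text
t 15.975 pos [ 0.4791 -0.1736  0.1523] yang -50.34 F [ 6.4 -1.1  0.2] M [-0.22 -0.98  0.16] open 0.133 J6 17.9
xyz [-1.9 -0.6  0.3] rot [ 0.0011 -0.0002 -0.0059]
```

View pics/w5.png

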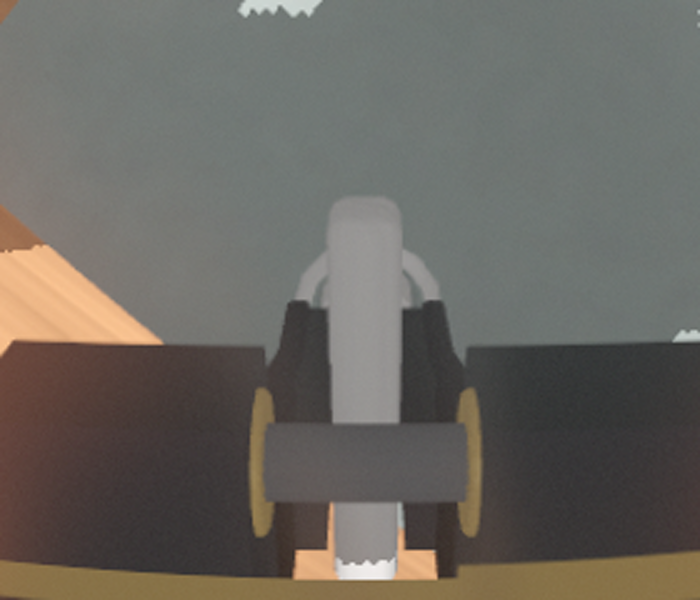

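The bar still lies straight between the pads (columns 330–402), so there is no slip. Continuing in small steps toward the stop.

```bash
python3 -m handwheel '[{"xyz":[0,0,0],"delta_rot":[0,0,0.02],"hand":1},{"xyz":[0,0,0],"delta_rot":[0,0,0.04],"hand":1},{"xyz":[0,0,0],"delta_rot":[0,0,0.06],"hand":1},{"xyz":[0,0,0],"delta_rot":[0,0,0.06],"hand":1},{"xyz":[0,0,0],"delta_rot":[0,0,0.06],"hand":1}]' >/dev/null
python3 -c "
from h import *
go(.4772,-.1743,.152,-55)"
python3 -m handwheel '[{"xyz":[0,0,0],"delta_rot":[0,0,0.02],"hand":1},{"xyz":[0,0,0],"delta_rot":[0,0,0.04],"hand":1},{"xyz":[0,0,0],"delta_rot":[0,0,0.06],"hand":1},{"xyz":[0,0,0],"delta_rot":[0,0,0.06],"hand":1},{"xyz":[0,0,0],"delta_rot":[0,0,0.06],"hand":1}]' >/dev/null
python3 -c "
from h import *
go(.4772,-.1743,.152,-55)"
```

```text
t 16.65 pos [ 0.4791 -0.1737  0.1523] yang -53.77 F [ 4.8 -0.5  0.5] M [-0.28 -0.95  0.1 ] open 0.137 J6 21.3
xyz [-1.9 -0.6  0.3] rot [ 0.0013 -0.0002  0.0214]
t 17.275 pos [ 0.479  -0.1736  0.1523] yang -57.18 F [ 4.7 -1.3  0.6] M [-0.19 -0.91  0.16] open 0.133 J6 24.7
xyz [-1.9 -0.4  0.3] rot [ 0.0012 -0.0002 -0.0381]
```

```bash
python3 -m handwheel '[{"xyz":[0,0.3,0],"delta_rot":[0,0,0.02],"hand":1},{"xyz":[0,0.3,0],"delta_rot":[0,0,0.04],"hand":1},{"xyz":[0,0.3,0],"delta_rot":[0,0,0.06],"hand":1},{"xyz":[0,0.3,0],"delta_rot":[0,0,0.08],"hand":1},{"xyz":[0,0.3,0],"delta_rot":[0,0,0.1],"hand":1}]' >/dev/null
python3 -c "
from h import *
for i in range(1):go(.4772,-.1743,.152,-55)"
python3 -m handwheel '[{"xyz":[0,0,0],"delta_rot":[0,0,0],"hand":1},{"xyz":[0,0,0],"delta_rot":[0,0,0],"hand":1},{"xyz":[0,0,0],"delta_rot":[0,0,0],"hand":1},{"xyz":[0,0,0],"delta_rot":[0,0,0],"hand":1},{"xyz":[0,0,0],"delta_rot":[0,0,0],"hand":1}]' >/dev/null
python3 -c "
from h import *
for i in range(1):go(.4772,-.1743,.152,-55)"
```

```text
t 17.9 pos [ 0.4792 -0.1738  0.1523] yang -63.01 F [ 4.8 -0.8  1.3] M [-0.28 -0.98  0.08] open 0.131 J6 30.5
xyz [-2.  -0.4  0.3] rot [ 0.0009 -0.0004 -0.1397]
t 18.525 pos [ 0.4792 -0.1738  0.1523] yang -62.98 F [ 4.7 -0.9  1. ] M [-0.32 -0.89  0.07] open 0.13 J6 30.5
xyz [-2.  -0.5  0.3] rot [ 0.0009 -0.0004 -0.1392]
```

```bash
python3 -m handwheel '[{"xyz":[0.3,0,0],"delta_rot":[0,0,0.02],"hand":1},{"xyz":[0.3,0,0],"delta_rot":[0,0,0.04],"hand":1},{"xyz":[0.3,0,0],"delta_rot":[0,0,0.06],"hand":1},{"xyz":[0.3,0,0],"delta_rot":[0,0,0.08],"hand":1},{"xyz":[0.3,0,0],"delta_rot":[0,0,0.08],"hand":1}]' >/dev/null
python3 -c "
from h import *
for i in range(1):go(.4772,-.1743,.152,-55)"
python3 -m handwheel '[{"xyz":[0,0,0],"delta_rot":[0,0,0.02],"hand":1},{"xyz":[0,0,0],"delta_rot":[0,0,0.04],"hand":1},{"xyz":[0,0,0],"delta_rot":[0,0,0.06],"hand":1},{"xyz":[0,0,0],"delta_rot":[0,0,0.08],"hand":1},{"xyz":[0,0,0],"delta_rot":[0,0,0.08],"hand":1}]' >/dev/null
python3 -c "
from h import *
for i in range(1):go(.4772,-.1743,.152,-55)"
```

```text
t 19.15 pos [ 0.4794 -0.1738  0.1523] yang -67.58 F [ 4.1 -2.1  1.7] M [-0.6  -0.82  0.02] open 0.137 J6 35.1
xyz [-2.2 -0.4  0.3] rot [ 0.001  -0.0003 -0.2196]
t 19.775 pos [ 0.4794 -0.1737  0.1522] yang -72.14 F [ 3.7 -1.9  2.5] M [-0.54 -0.84  0.11] open 0.13 J6 39.7
xyz [-2.3 -0.1  0.2] rot [ 0.0009 -0.0003 -0.2992]
```

No stop yet. I'll back off within the play to see whether the torque vanishes (engaged) or flips (only friction).

```bash
python3 -m handwheel '[{"xyz":[0,0,0],"delta_rot":[0,0,-0.04],"hand":1},{"xyz":[0,0,0],"delta_rot":[0,0,-0.08],"hand":1},{"xyz":[0,0,0],"delta_rot":[0,0,-0.12],"hand":1},{"xyz":[0,0,0],"delta_rot":[0,0,-0.16],"hand":1},{"xyz":[0,0,0],"delta_rot":[0,0,-0.16],"hand":1}]' >/dev/null
python3 - <<'E'
from h import *
M=[]
for i in range(6):
    s=bot.read_state();M.append(s["moment"][2]);vision.capture("wrist")
print(np.round(M,3));go(.4772,-.1743,.152,-55)
E
```

```text
[-0.058 -0.068 -0.047 -0.05  -0.08  -0.004]
t 20.7 pos [ 0.4793 -0.1736  0.1522] yang -62.94 F [ 4.  -2.9  3.4] M [-0.56 -0.77 -0.09] open 0.136 J6 30.5
xyz [-2.2 -0.3  0.2] rot [ 0.0005 -0.0002 -0.1386]
```

```bash
cat >> h.py <<'E'
def mz(n=5):
    M=[]
    for i in range(n):
        s=bot.read_state();M.append([*s["force"],*s["moment"]]);vision.capture("wrist")
    R=s["tcp_rot"];print("t",s["time_s"],"yang",np.degrees(np.arctan2(R[1,1],R[0,1])).round(1),"pos",s["position"].round(4),np.mean(M,0).round(3))
E
python3 -m handwheel '[{"xyz":[0,0,0],"delta_rot":[0,0,-0.04],"hand":1},{"xyz":[0,0,0],"delta_rot":[0,0,-0.08],"hand":1},{"xyz":[0,0,0],"delta_rot":[0,0,-0.12],"hand":1},{"xyz":[0,0,0],"delta_rot":[0,0,-0.14],"hand":1},{"xyz":[0,0,0],"delta_rot":[0,0,-0.14],"hand":1}]' >/dev/null
python3 -c "
from h import *
mz()"
python3 -m handwheel '[{"xyz":[0,0,0],"delta_rot":[0,0,-0.04],"hand":1},{"xyz":[0,0,0],"delta_rot":[0,0,-0.08],"hand":1},{"xyz":[0,0,0],"delta_rot":[0,0,-0.12],"hand":1},{"xyz":[0,0,0],"delta_rot":[0,0,-0.14],"hand":1},{"xyz":[0,0,0],"delta_rot":[0,0,-0.14],"hand":1}]' >/dev/null
python3 -c "
from h import *
mz()
I=vision.capture('wrist');S=vision.capture('side')
o=np.zeros((600,800,3),np.uint8);o[:,:500]=cv2.resize(I[160:400,220:420],(500,600));o[:300,500:]=cv2.resize(S[220:295,320:395],(300,300),interpolation=2)
cv2.imwrite('pics/w6.png',o[:,:,::-1])"
```

```text
t 21.525 yang -54.9 pos [ 0.4793 -0.1734  0.1522] [ 3.889 -2.113  4.662 -0.548 -0.805 -0.07 ]
t 22.4 yang -46.9 pos [ 0.4792 -0.1733  0.1522] [ 4.56  -1.814  5.16  -0.477 -0.781 -0.099]
```

View pics/w6.png

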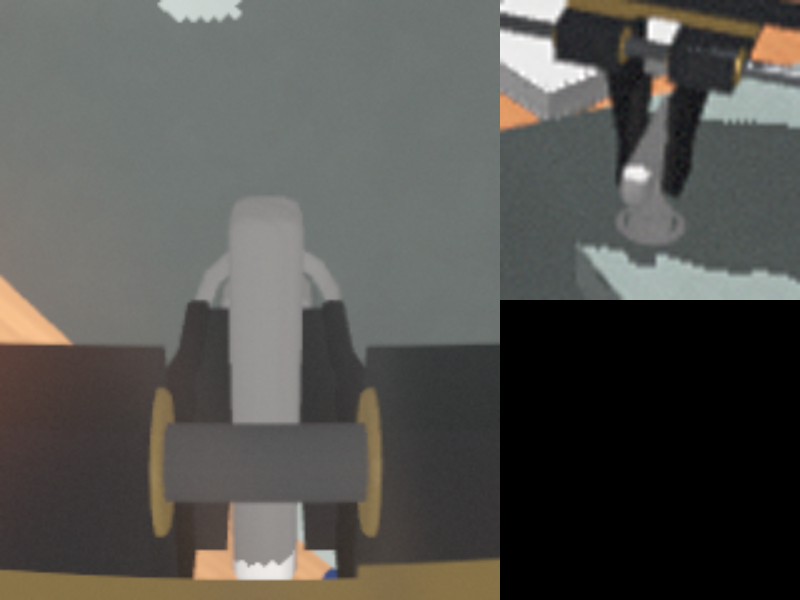

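The bar is still aligned in the pads (columns 229–302) and the barrel is low in the ring. The side load of about 5 N adds friction, so I'll ease it and measure the torque again.

```bash
python3 -m handwheel '[{"xyz":[0.2,0.5,-0.3],"delta_rot":[0,0,0],"hand":1},{"xyz":[0.4,1,-0.6],"delta_rot":[0,0,0],"hand":1},{"xyz":[0.4,1,-0.6],"delta_rot":[0,0,0],"hand":1},{"xyz":[0.4,1,-0.6],"delta_rot":[0,0,0],"hand":1},{"xyz":[0.4,1,-0.6],"delta_rot":[0,0,0],"hand":1}]' >/dev/null
python3 -c "
from h import *
mz(4)"
python3 -m handwheel '[{"xyz":[0,0,0],"delta_rot":[0,0,0.04],"hand":1},{"xyz":[0,0,0],"delta_rot":[0,0,0.08],"hand":1},{"xyz":[0,0,0],"delta_rot":[0,0,0.12],"hand":1},{"xyz":[0,0,0],"delta_rot":[0,0,0.12],"hand":1},{"xyz":[0,0,0],"delta_rot":[0,0,0.12],"hand":1}]' >/dev/null
python3 -c "
from h import *
mz(4)"
```

```text
t 23.325 yang -46.9 pos [ 0.4795 -0.1734  0.1523] [ 2.471 -1.09   0.119 -0.391 -0.434 -0.074]
t 24.15 yang -53.7 pos [ 0.4796 -0.1735  0.1523] [ 1.791 -1.315 -3.166 -0.38  -0.33   0.101]
```

```bash
python3 -m handwheel '[{"xyz":[0.3,0.3,0],"delta_rot":[0,0,0.04],"hand":1},{"xyz":[0.3,0.3,0],"delta_rot":[0,0,0.08],"hand":1},{"xyz":[0.3,0.3,0],"delta_rot":[0,0,0.12],"hand":1},{"xyz":[0.3,0.3,0],"delta_rot":[0,0,0.16],"hand":1},{"xyz":[0.3,0.3,0],"delta_rot":[0,0,0.2],"hand":1}]' >/dev/null
python3 -c "
from h import *
mz(3)"
python3 -m handwheel '[{"xyz":[0,0,0],"delta_rot":[0,0,0.04],"hand":1},{"xyz":[0,0,0],"delta_rot":[0,0,0.08],"hand":1},{"xyz":[0,0,0],"delta_rot":[0,0,0.12],"hand":1},{"xyz":[0,0,0],"delta_rot":[0,0,0.16],"hand":1},{"xyz":[0,0,0],"delta_rot":[0,0,0.2],"hand":1}]' >/dev/null
python3 -c "
from h import *
mz(3)"
python3 -m handwheel '[{"xyz":[0,0,0],"delta_rot":[0,0,0.04],"hand":1},{"xyz":[0,0,0],"delta_rot":[0,0,0.08],"hand":1},{"xyz":[0,0,0],"delta_rot":[0,0,0.12],"hand":1},{"xyz":[0,0,0],"delta_rot":[0,0,0.12],"hand":1},{"xyz":[0,0,0],"delta_rot":[0,0,0.12],"hand":1}]' >/dev/null
python3 -c "
from h import *
mz(3)"
```

```text
t 24.925 yang -65.2 pos [ 0.4799 -0.1737  0.1523] [ 0.781 -1.287 -3.562 -0.415 -0.131  0.104]
t 25.7 yang -76.6 pos [ 0.4801 -0.174   0.1527] [ 0.006 -2.19  -1.591 -0.585  0.04  -0.021]
t 26.475 yang -83.5 pos [ 0.4804 -0.174   0.1529] [-0.919 -2.097  2.181 -0.601  0.317 -0.121]
```

```bash
python3 - <<'E'
from h import *
I=vision.capture("wrist");g=cv2.cvtColor(I,cv2.COLOR_RGB2GRAY).astype(int)
for nm,G in(("now",g),("w5",cv2.cvtColor(cv2.resize(cv2.imread("pics/w5.png"),(280,240),interpolation=cv2.INTER_AREA),cv2.COLOR_BGR2GRAY).astype(int)),("w3",cv2.cvtColor(cv2.resize(cv2.imread("pics/w3.png"),(280,240),interpolation=cv2.INTER_AREA),cv2.COLOR_BGR2GRAY).astype(int))):
    o=(180,160) if nm!="now" else (0,0)
    for r in(250,265,290,315,375):
        row=cv2.GaussianBlur(G.astype(np.float32),(3,3),0)[r-o[1],285-o[0]:366-o[0]]
        d=np.diff(row);print(nm,r,"rise",285+d[:45].argmax(),"fall",285+30+d[30:].argmin(),row[30:50].mean().round())
    c=cv2.GaussianBlur(G.astype(np.float32),(3,3),0)[220-o[1]:260-o[1],326-o[0]];print("top edge",220+np.diff(c).argmax())
s=bot.read_state();print(s["joint_positions"].round(1))
E
```

```text
now 250 rise 311 fall 340 147.0
now 265 rise 305 fall 346 148.0
now 290 rise 311 fall 340 148.0
now 315 rise 312 fall 339 147.0
now 375 rise 310 fall 341 142.0
top edge 238
w5 250 rise 310 fall 339 148.0
w5 265 rise 304 fall 349 150.0
w5 290 rise 311 fall 340 149.0
w5 315 rise 312 fall 339 148.0
w5 375 rise 310 fall 341 143.0
top edge 238
w3 250 rise 312 fall 341 141.0
w3 265 rise 302 fall 351 141.0
w3 290 rise 304 fall 350 140.0
w3 315 rise 313 fall 341 139.0
w3 375 rise 314 fall 339 132.0
top edge 237
[-32.4  28.1 102.7  -0.   49.2  51.1]
```

```bash
python3 -m handwheel '[{"xyz":[0,0,-3],"delta_rot":[0,0,0],"hand":1},{"xyz":[0,0,-6],"delta_rot":[0,0,0],"hand":1},{"xyz":[0,0,-9],"delta_rot":[0,0,0],"hand":1},{"xyz":[0,0,-12],"delta_rot":[0,0,0],"hand":1},{"xyz":[0,0,-12],"delta_rot":[0,0,0],"hand":1}]' >/dev/null
python3 -c "
from h import *
mz(2)"
python3 -m handwheel '[{"xyz":[0,0,2],"delta_rot":[0,0,0],"hand":1},{"xyz":[0,0,3],"delta_rot":[0,0,0],"hand":1},{"xyz":[0,0,4],"delta_rot":[0,0,0],"hand":1},{"xyz":[0,0,4],"delta_rot":[0,0,0],"hand":1},{"xyz":[0,0,4],"delta_rot":[0,0,0],"hand":1}]' >/dev/null
python3 -c "
from h import *
mz(2)"
```

```text
t 27.25 yang -83.5 pos [ 0.4802 -0.1731  0.1649] [-0.5   -0.249 -1.392 -0.131  0.211  0.017]
t 27.975 yang -83.5 pos [ 0.4809 -0.1739  0.1617] [-1.643  1.148  5.653  0.188  0.419  0.007]
```

```bash
python3 -m handwheel '[{"xyz":[0,0,0],"delta_rot":[0,0,-0.04],"hand":1},{"xyz":[0,0,0],"delta_rot":[0,0,-0.08],"hand":1},{"xyz":[0,0,0],"delta_rot":[0,0,-0.08],"hand":1},{"xyz":[0,0,1],"delta_rot":[0,0,-0.08],"hand":1},{"xyz":[0,0,1],"delta_rot":[0,0,-0.08],"hand":1}]' >/dev/null
python3 -c "
from h import *
mz(2)"
python3 -m handwheel '[{"xyz":[0,0,0],"delta_rot":[0,0,-0.06],"hand":1},{"xyz":[0,0,0],"delta_rot":[0,0,-0.12],"hand":1},{"xyz":[0,0,0],"delta_rot":[0,0,-0.12],"hand":1},{"xyz":[0,0,1],"delta_rot":[0,0,-0.12],"hand":1},{"xyz":[0,0,1],"delta_rot":[0,0,-0.12],"hand":1}]' >/dev/null
python3 -c "
from h import *
mz(2)"
```

```text
t 28.7 yang -79.0 pos [ 0.4808 -0.1736  0.1612] [-1.8550e+00  2.4120e+00  1.0383e+01  3.6400e-01  5.6800e-01 -1.0000e-02]
t 29.425 yang -72.1 pos [ 0.4811 -0.1737  0.1609] [-2.7880e+00  3.1160e+00  1.4136e+01  5.2000e-01  7.0900e-01  2.0000e-03]
```

```bash
python3 -m handwheel '[{"xyz":[-0.7,0.2,-1.5],"delta_rot":[0,0,-0.05],"hand":1},{"xyz":[-0.7,0.2,-1.5],"delta_rot":[0,0,-0.1],"hand":1},{"xyz":[-0.7,0.2,-1.3],"delta_rot":[0,0,-0.15],"hand":1},{"xyz":[-0.7,0.2,-1.3],"delta_rot":[0,0,-0.15],"hand":1},{"xyz":[-0.7,0.2,-1.3],"delta_rot":[0,0,-0.15],"hand":1}]' >/dev/null
python3 -c "
from h import *
mz(1)"
python3 -m handwheel '[{"xyz":[0,0,0],"delta_rot":[0,0,-0.05],"hand":1},{"xyz":[0,0,0],"delta_rot":[0,0,-0.1],"hand":1},{"xyz":[0,0,0],"delta_rot":[0,0,-0.15],"hand":1},{"xyz":[0,0,0],"delta_rot":[0,0,-0.15],"hand":1},{"xyz":[0,0,0],"delta_rot":[0,0,-0.15],"hand":1}]' >/dev/null
python3 -c "
from h import *
mz(1)"
python3 -m handwheel '[{"xyz":[0,0,0],"delta_rot":[0,0,-0.05],"hand":1},{"xyz":[0,0,0],"delta_rot":[0,0,-0.1],"hand":1},{"xyz":[0,0,0],"delta_rot":[0,0,-0.15],"hand":1},{"xyz":[0,0,0],"delta_rot":[0,0,-0.15],"hand":1},{"xyz":[0,0,0],"delta_rot":[0,0,-0.15],"hand":1}]' >/dev/null
python3 -c "
from h import *
mz(1)"
```

```text
t 30.1 yang -63.5 pos [ 0.4807 -0.1741  0.1614] [-0.487  2.623  7.805  0.352  0.36  -0.061]
t 30.775 yang -54.9 pos [ 0.4806 -0.1742  0.1614] [-1.822  1.323  8.187  0.288  0.364 -0.029]
t 31.45 yang -46.3 pos [ 0.4806 -0.1743  0.1614] [-0.983  1.488  7.537  0.342  0.391 -0.054]
```

```bash
python3 -m handwheel '[{"xyz":[0,0,0],"delta_rot":[0,0,-0.06],"hand":1},{"xyz":[0,0,0],"delta_rot":[0,0,-0.12],"hand":1},{"xyz":[0,0,0],"delta_rot":[0,0,-0.18],"hand":1},{"xyz":[0,0,0],"delta_rot":[0,0,-0.18],"hand":1},{"xyz":[0,0,0],"delta_rot":[0,0,-0.18],"hand":1}]' >/dev/null
python3 -c "
from h import *
mz(1)"
python3 -m handwheel '[{"xyz":[0,0,0],"delta_rot":[0,0,-0.06],"hand":1},{"xyz":[0,0,0],"delta_rot":[0,0,-0.12],"hand":1},{"xyz":[0,0,0],"delta_rot":[0,0,-0.18],"hand":1},{"xyz":[0,0,0],"delta_rot":[0,0,-0.18],"hand":1},{"xyz":[0,0,0],"delta_rot":[0,0,-0.18],"hand":1}]' >/dev/null
python3 -c "
from h import *
mz(1)"
python3 -m handwheel '[{"xyz":[0,0,0],"delta_rot":[0,0,-0.06],"hand":1},{"xyz":[0,0,0],"delta_rot":[0,0,-0.12],"hand":1},{"xyz":[0,0,0],"delta_rot":[0,0,-0.18],"hand":1},{"xyz":[0,0,0],"delta_rot":[0,0,-0.18],"hand":1},{"xyz":[0,0,0],"delta_rot":[0,0,-0.18],"hand":1}]' >/dev/null
python3 -c "
from h import *
mz(1)"
```

```text
t 32.125 yang -36.0 pos [ 0.4795 -0.174   0.1596] [-0.775  0.96  -0.568  0.089  0.308 -0.027]
t 32.8 yang -25.7 pos [ 0.4797 -0.1741  0.1596] [ 0.208  1.455 -2.843  0.081  0.289 -0.008]
t 33.475 yang -15.4 pos [ 0.4793 -0.1739  0.1597] [-2.714  1.729 -2.215  0.318  0.493 -0.013]
```

The key just dropped about 2 mm at yaw near −36, so the square's fit is at about −26, which matches the first fit (about +65) less 90°. That would mean the lock has already been turned to the stop, or not at all. To decide, I'll sink it home at the centre of the fit, then turn gently clockwise past the play and see whether the square follows.

```bash
python3 -m handwheel '[{"xyz":[0,-0.6,0],"delta_rot":[0,0,0.09],"hand":1},{"xyz":[0,-0.6,2],"delta_rot":[0,0,0.18],"hand":1},{"xyz":[0,-0.6,4],"delta_rot":[0,0,0.18],"hand":1},{"xyz":[0,-0.6,6],"delta_rot":[0,0,0.18],"hand":1},{"xyz":[0,-0.6,7.6],"delta_rot":[0,0,0.18],"hand":1}]' >/dev/null
python3 -c "
from h import *
mz(4)"
python3 -m handwheel '[{"xyz":[0,0,0],"delta_rot":[0,0,0.05],"hand":1},{"xyz":[0,0,0],"delta_rot":[0,0,0.1],"hand":1},{"xyz":[0,0,0],"delta_rot":[0,0,0.14],"hand":1},{"xyz":[0,0,0],"delta_rot":[0,0,0.14],"hand":1},{"xyz":[0,0,0],"delta_rot":[0,0,0.14],"hand":1}]' >/dev/null
python3 -c "
from h import *
mz(4)"
python3 -m handwheel '[{"xyz":[0,0,0],"delta_rot":[0,0,0.05],"hand":1},{"xyz":[0,0,0],"delta_rot":[0,0,0.1],"hand":1},{"xyz":[0,0,0],"delta_rot":[0,0,0.14],"hand":1},{"xyz":[0,0,0],"delta_rot":[0,0,0.14],"hand":1},{"xyz":[0,0,0],"delta_rot":[0,0,0.14],"hand":1}]' >/dev/null
python3 -c "
from h import *
mz(4)"
```

```text
t 34.3 yang -25.7 pos [ 0.4796 -0.1742  0.1524] [-0.833  1.519  1.134  0.212  0.385 -0.008]
t 35.125 yang -33.7 pos [ 0.4794 -0.1742  0.1524] [-1.245  0.915  0.041  0.071  0.443  0.033]
t 35.95 yang -41.7 pos [ 0.4793 -0.1739  0.1524] [-1.391  2.554  0.921  0.383  0.375  0.035]
```

```bash
python3 -m handwheel '[{"xyz":[0,0,0],"delta_rot":[0,0,0.05],"hand":1},{"xyz":[0,0,0],"delta_rot":[0,0,0.1],"hand":1},{"xyz":[0,0,0],"delta_rot":[0,0,0.14],"hand":1},{"xyz":[0,0,0],"delta_rot":[0,0,0.14],"hand":1},{"xyz":[0,0,0],"delta_rot":[0,0,0.14],"hand":1}]' >/dev/null
python3 -c "
from h import *
mz(4)"
python3 -m handwheel '[{"xyz":[0,0,0],"delta_rot":[0,0,0.05],"hand":1},{"xyz":[0,0,0],"delta_rot":[0,0,0.1],"hand":1},{"xyz":[0,0,0],"delta_rot":[0,0,0.14],"hand":1},{"xyz":[0,0,0],"delta_rot":[0,0,0.14],"hand":1},{"xyz":[0,0,0],"delta_rot":[0,0,0.14],"hand":1}]' >/dev/null
python3 -c "
from h import *
mz(4)"
```

```text
t 36.775 yang -49.7 pos [ 0.4794 -0.174   0.1524] [-1.19   2.779  1.848  0.534  0.336  0.107]
t 37.6 yang -57.8 pos [ 0.4795 -0.1742  0.1524] [-5.740e-01  3.278e+00  1.421e+00  5.130e-01  2.460e-01  3.000e-03]
```

```bash
python3 -m handwheel '[{"xyz":[0,0,-4],"delta_rot":[0,0,0],"hand":1},{"xyz":[0,0,-8],"delta_rot":[0,0,0],"hand":1},{"xyz":[0,0,-11.5],"delta_rot":[0,0,0],"hand":1},{"xyz":[0,0,-11.5],"delta_rot":[0,0,-0.07],"hand":1},{"xyz":[0,0,-11.5],"delta_rot":[0,0,-0.07],"hand":1}]' >/dev/null
python3 -m handwheel '[{"xyz":[0,0,1],"delta_rot":[0,0,0],"hand":1},{"xyz":[0,0,2],"delta_rot":[0,0,0],"hand":1},{"xyz":[0,0,2.7],"delta_rot":[0,0,0],"hand":1},{"xyz":[0,0,2.7],"delta_rot":[0,0,0],"hand":1},{"xyz":[0,0,2.7],"delta_rot":[0,0,0],"hand":1}]' >/dev/null
python3 -c "
from h import *
mz(2)"
```

```text
t 38.95 yang -53.7 pos [ 0.4799 -0.1746  0.1616] [-0.094  0.104  4.417 -0.157  0.195 -0.047]
```

```bash
python3 -m handwheel '[{"xyz":[0,0,0],"delta_rot":[0,0,-0.05],"hand":1},{"xyz":[0,0,0],"delta_rot":[0,0,-0.1],"hand":1},{"xyz":[0,0,0],"delta_rot":[0,0,-0.15],"hand":1},{"xyz":[0,0,0],"delta_rot":[0,0,-0.15],"hand":1},{"xyz":[0,0,0],"delta_rot":[0,0,-0.15],"hand":1}]' >/dev/null
python3 -c "
from h import *
mz(1)"
python3 -m handwheel '[{"xyz":[0,0,0],"delta_rot":[0,0,-0.03],"hand":1},{"xyz":[0,0,0],"delta_rot":[0,0,-0.06],"hand":1},{"xyz":[0,0,0],"delta_rot":[0,0,-0.07],"hand":1},{"xyz":[0,0,0],"delta_rot":[0,0,-0.07],"hand":1},{"xyz":[0,0,0],"delta_rot":[0,0,-0.07],"hand":1}]' >/dev/null
python3 -c "
from h import *
mz(1)"
```

```text
t 39.625 yang -45.2 pos [ 0.48   -0.1743  0.1614] [ 1.711e+00  3.880e-01  5.306e+00 -4.000e-03 -1.320e-01 -2.900e-02]
t 40.3 yang -41.1 pos [ 0.4785 -0.1737  0.1604] [ 0.059 -0.13  -1.632 -0.043 -0.037  0.   ]
```

The lock follows the first full turn, its fit sits a quarter turn on, and a further clockwise twist leaves the square where it is. So it's at the stop, locked. Drawing the key straight out.

```bash
python3 -m handwheel '[{"xyz":[0,0,-8],"delta_rot":[0,0,0],"hand":1},{"xyz":[0,0,-20],"delta_rot":[0,0,0],"hand":1},{"xyz":[0,0,-40],"delta_rot":[0,0,0],"hand":1},{"xyz":[0,0,-60],"delta_rot":[0,0,0],"hand":1},{"xyz":[0,0,-80],"delta_rot":[0,0,0],"hand":1}]'
python3 -c "
from h import *
go(.625,.204,.25,-41)
I=vision.capture('side');cv2.imwrite('pics/s2.png',cv2.resize(I[120:320,260:480],None,fx=2.7,fy=2.7)[:,:,::-1])"
```

```text
time_s: 40.98
position: [0.4791, -0.174, 0.2427]
tcp_rot: [[0.658, 0.753, 0.0], [0.753, -0.658, -0.0], [-0.0, 0.0, -1.0]]
force: [-0.6, 0.5, -2.5]
opening: 0.133
grasp_force: 30.0
t 40.975 pos [ 0.4791 -0.174   0.2427] yang -41.13 F [-0.6  0.5 -2.5] M [-0.12  0.12  0.01] open 0.133 J6 8.6
xyz [ 380.7 -138.8   -7.4] rot [ 0.0003  0.0002 -0.0023]
```

```bash
python3 -m handwheel '[{"xyz":[25,-9,0],"delta_rot":[0,0,0],"hand":1},{"xyz":[70,-25,0],"delta_rot":[0,0,0],"hand":1},{"xyz":[115,-42,0],"delta_rot":[0,0,0],"hand":1},{"xyz":[160,-58,0],"delta_rot":[0,0,0],"hand":1},{"xyz":[205,-75,0],"delta_rot":[0,0,0],"hand":1}]' >/dev/null
python3 -m handwheel '[{"xyz":[45,-16,0],"delta_rot":[0,0,0],"hand":1},{"xyz":[90,-33,0],"delta_rot":[0,0,0],"hand":1},{"xyz":[130,-48,0],"delta_rot":[0,0,0],"hand":1},{"xyz":[160,-58,0],"delta_rot":[0,0,0],"hand":1},{"xyz":[176,-64,0],"delta_rot":[0,0,0],"hand":1}]' >/dev/null
python3 -m handwheel '[{"xyz":[0,0,20],"delta_rot":[0,0,0],"hand":1},{"xyz":[0,0,50],"delta_rot":[0,0,0],"hand":1},{"xyz":[0,0,80],"delta_rot":[0,0,0],"hand":1},{"xyz":[0,0,110],"delta_rot":[0,0,0],"hand":1},{"xyz":[0,0,130],"delta_rot":[0,0,0],"hand":1}]' >/dev/null
python3 -c "
from h import *
go(.625,.204,.057,-41)"
```

```text
t 42.9 pos [0.6242 0.2032 0.1096] yang -41.18 F [ 0.2  0.3 -1.5] M [-0.1   0.08  0.03] open 0.132 J6 49.5
xyz [ 1.2  0.2 52.6] rot [-0.0016  0.0026 -0.0031]
```

```bash
python3 -m handwheel '[{"xyz":[0,0,15],"delta_rot":[0,0,0],"hand":1},{"xyz":[0,0,30],"delta_rot":[0,0,0],"hand":1},{"xyz":[0,0,45],"delta_rot":[0,0,0],"hand":1},{"xyz":[0,0,52],"delta_rot":[0,0,0],"hand":1},{"xyz":[0,0,52],"delta_rot":[0,0,0],"hand":1}]'
python3 -m handwheel '[{"xyz":[0,0,1],"delta_rot":[0,0,0],"hand":1},{"xyz":[0,0,2],"delta_rot":[0,0,0],"hand":1},{"xyz":[0,0,2.5],"delta_rot":[0,0,0],"hand":1},{"xyz":[0,0,2.5],"delta_rot":[0,0,0],"hand":1},{"xyz":[0,0,2.5],"delta_rot":[0,0,0],"hand":1}]'
```

```text
time_s: 43.52
position: [0.6251, 0.2042, 0.0587]
tcp_rot: [[0.658, 0.753, -0.001], [0.753, -0.658, -0.0], [-0.001, -0.0, -1.0]]
force: [-1.7, 0.6, -2.1]
opening: 0.134
grasp_force: 30.0
time_s: 44.15
position: [0.6258, 0.2044, 0.0574]
tcp_rot: [[0.658, 0.753, 0.001], [0.753, -0.658, 0.0], [0.001, 0.001, -1.0]]
force: [-0.7, 0.3, 3.1]
opening: 0.134
grasp_force: 30.0
```

```bash
python3 -m handwheel '[{"xyz":[0,0,-0.5],"delta_rot":[0,0,0],"hand":0.6},{"xyz":[0,0,-0.5],"delta_rot":[0,0,0],"hand":0.5},{"xyz":[0,0,-0.5],"delta_rot":[0,0,0],"hand":0.3},{"xyz":[0,0,-0.5],"delta_rot":[0,0,0],"hand":0},{"xyz":[0,0,-0.5],"delta_rot":[0,0,0],"hand":0}]'
python3 -m handwheel '[{"xyz":[0,0,-10],"delta_rot":[0,0,0],"hand":-0.2},{"xyz":[0,0,-30],"delta_rot":[0,0,0],"hand":-0.2},{"xyz":[0,0,-60],"delta_rot":[0,0,0],"hand":-0.2},{"xyz":[0,0,-100],"delta_rot":[0,0,0],"hand":-0.2},{"xyz":[0,0,-140],"delta_rot":[0,0,0],"hand":-0.2}]'
python3 - <<'E'
from h import *
S=vision.capture("side");W=vision.capture("wrist")
o=np.zeros((480,800,3),np.uint8);o[:,:400]=cv2.resize(S[150:310,250:410],(400,480));o[:300,400:]=cv2.resize(W,(400,300))
cv2.imwrite("pics/end.png",o[:,:,::-1])
E
```

```text
time_s: 44.78
position: [0.6253, 0.2042, 0.057]
tcp_rot: [[0.658, 0.753, -0.0], [0.753, -0.658, -0.0], [-0.0, -0.0, -1.0]]
force: [0.7, -0.1, 0.3]
opening: 0.458
grasp_force: 0.0
time_s: 45.4
position: [0.6256, 0.2043, 0.2001]
tcp_rot: [[0.658, 0.753, 0.002], [0.753, -0.658, 0.0], [0.002, 0.001, -1.0]]
force: [0.4, 0.1, -0.4]
opening: 0.602
grasp_force: 0.0
```

View pics/end.png

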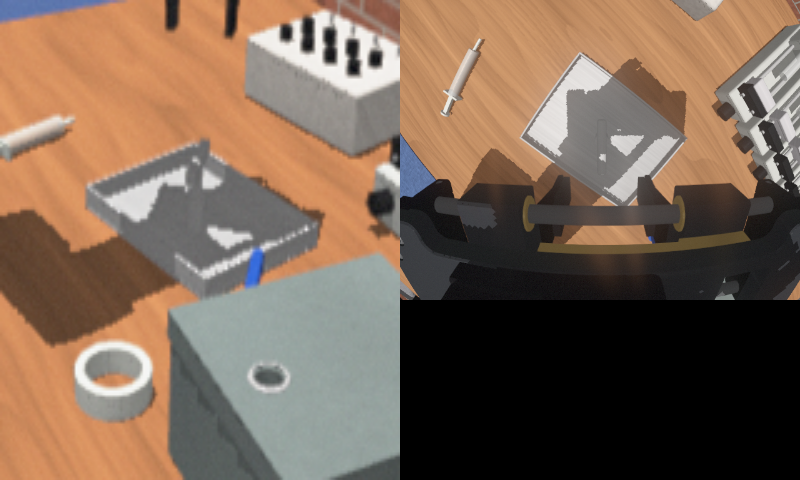

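The key stands in the tray at about (197,180), the lock's well is empty at (268,376), and the box lid and the tape are undisturbed.

```bash
python3 -c "
from rig import workorder
print(workorder.hand_in())"
```

```text
the job is handed in; nothing more can be done
None
```

I handed the job in at about 45 s: the key stands in the tray and the arm is clear, but I never felt a hard stop, so I infer that the box is locked: a further clockwise twist left the square where it was, and the key re-entered about a quarter turn from its first fit. The first turn ran about 150° instead of 90°, I lifted and re-seated the key once and lifted it again as a check, and the heaviest push on the lock was about 14 N.

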